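# Open the tank wagon's service cradle onto its stop pin

### The job

Open the cradle that holds the tank wagon (the one with the round barrel) so that the wagon can be taken out later: push the jaw's thumb plate all the way back against its spring, then let it go so that the jaw springs back and catches on the stop pin at mid position. Leave both wagons, the other cradle and the things lying about where they are.

Things in the scene. Friction and masses are not known exactly. Their poses are not given: they have to be found in the camera images.
- cradle_a: Cradle that holds the tank wagon: aluminium bed 265 x 70 mm, its top 20 mm above the bench, fixed. Origin on the bench under the bed; x runs along the bed from the fixed end stop (face at x = -122 mm) to the sprung jaw (face at +5 mm when closed) and on to the spring bracket (x = 105 to 117 mm, 56 mm high). The wagon stands between end stop and jaw
- cradle_a_jaw (a joint): Jaw position along the cradle's +x, m: 0 closed (at rest), 0.055 the end of travel. A spring drives it to 0: 3 N at 0, 7 N half way, 10 N at 0.055, lightly damped. Pushed back, its one-way tooth lifts the sprung stop pin (up to 2 N more); past about 0.030 the pin snaps in behind it, and the jaw let go then returns only to 0.028 and rests on the pin (latched). Let go earlier it returns to 0
- cradle_a_jaw_plate (a point): Middle of the jaw's thumb plate, on its pushing face (-x side; push towards +x), 35 mm above the bench; axes as the cradle's; moves with the jaw. Upright steel plate 36 mm wide (y), 10 mm thick, 10 to 60 mm above the bench, beside the bed's -y side, 17 mm clear of it, on an arm level with this point. The bench before its face is free for 75 mm, over 50 mm width
- cradle_b: The other cradle, which holds the box wagon; built just like the first; 30 to 49 cm from it, either may be on the left. Both have yaw within 0.45 rad of 0
- cradle_a_pin_knob (a point): Outer end of the black knob (18 mm across) of the tank wagon's cradle's stop pin, on the bed's +y side, 35 mm above the bench; the pin's dark housing is 22 x 18 mm, 48 mm high. Nothing to do here: it springs in by itself
- cradle_b_jaw (a joint): Jaw position of the box wagon's cradle, same meaning and range; stays at 0
- tank_wagon: Loose model tank wagon, 116 x 31 x 58 mm, 0.1 to 0.2 kg: grey barrel lying along x with a small dome, on a black underframe; origin between the wheels at rail height
- box_wagon: Loose model box wagon, 116 x 33 x 53 mm, 0.1 to 0.2 kg: square grey body with a flat roof; origin between the wheels at rail height
- screw_jar: Small glass jar with steel lid, 30 mm across, 38 mm high, beside the near end of the tank wagon's cradle, on its thumb plate's side; origin under its centre
- bogie: Loose black wagon bogie, 46 x 28 x 17 mm, beyond the thumb plate's travel (centre 105 to 125 mm in +x from the closed plate) of the tank wagon's cradle; origin under its centre
- coupler_box: Cardboard box 40 x 32 x 22 mm beside the box wagon's cradle; origin under its centre
- screwdriver: Screwdriver 150 mm long lying between the cradles; origin at its middle, on the bench
- oil_bottle: White oil bottle, 36 mm across, 85 mm high, behind the cradles; origin under its centre
- tape_roll: Roll of yellow tape, 72 mm across, 19 mm high, behind the cradles; origin under its centre
- mug: Blue mug, 76 mm across, 85 mm high, behind the cradles; origin under its centre
- brush: Brush 170 mm long lying behind the cradles; origin at its middle, on the bench

How it is judged:
By the outcome, as a careful person would: the job done as asked, in the order asked, and still so for the second after the job is handed in, with the robot touching nothing.
It also fails if it takes over 32 s, if anything falls off the work surface, if the arm or the gripper's body presses on something with over 40 N, if the wrist force passes 120 N, or if a joint passes its speed limit or range.

### The arm

A 6-joint arm with a two-finger parallel gripper is mounted at the origin on the work surface. World frame = base frame: x ahead of the robot, y to its left, z up, the work surface at z = 0. Lengths are in m, angles in rad, forces in N, time in s.
With the tool pointing down it reaches from about 0.3 to 0.875 m from the base axis. Payload 6.4 kg.
Tool frame: the origin (TCP) lies midway between the tips of the shut fingers; the grasp point (between the pads) lies 19 mm behind it; z points along the fingers, y is the line along which they close (so a half turn about z gives the same grasp; the last joint's range is limited). The gripper opens to 85 mm and grips with 20 to 120 N. Pads are 22 mm wide; open, the fingers measure 114 mm over their backs; the gripper's body (76 mm by 85 mm) begins 54 mm behind the grasp point. The pads swing forward as they close: fully open they stand 13 mm farther back than shut.
Start: joints at [0.942, 0.181, 1.607, -0, 1.354, -0.206], TCP at [0.236, 0.524, 0.231] pointing down, gripper open.
Joint ranges: [-2.99, 2.99], [-0.89, 2.07], [0.3, 2.58], [-1.14, 4.28], [0, 2.63], [-3.12, 3.12]. Speed limits (rad/s): [2.57, 2.57, 3.01, 3.14, 3.14, 3.14].

### API

Orientations are given as a unit quaternion [w, x, y, z].
In Python, from bench import status, camera, ctrl gives the robot as it stands. The module is installed in compiled form; this text tells all that it offers.
- The arm moves only by the shell command python3 -m handwheel 'ROWS'. ROWS is JSON, a list that holds one entry, the list of rows, each a list of 7 numbers: the opening, from -1 (shut) to 1 (fully open), then the shift along the tool's x, y, z in cm, then the turn, a rotation vector about the tool's x, y, z in degrees. A call has 1 to 10 rows; each row is the pose to reach, as a shift and turn from the pose commanded when the call began, along the tool's axes at that moment; what a row does not reach only later rows make up. A row lasts 1/8 s, in which the tool goes at most 62.5 mm and 10.7 degrees, less where a joint would pass 70% of its speed; a pose out of reach is approached as far as the arm can. A call with a gripper value outside its range is refused whole. The fingers move at their own pace and stop on an object; the grip force is fixed at half the most. Time passes only in rows, so rows that repeat a pose let the fingers close. It gives the time, the measured TCP pose, the force, the opening and the grip force at its end, in the units of the state.
- status.get_obs(): the state, without advancing time (a new reading comes with each control period).
- camera(name): name is "side" or "top" or "wrist"; returns a dict with "frame" (384x512x3 uint8, blue, green, red), "depth" (384x512 float32, m along the optical axis (not along the pixel's ray), 0 where there is no reading), "fx", "fy", "cx", "cy" (pixels), "dist" ([k1, k2, p1, p2, k3] as OpenCV has them; the pictures are not rectified), "extrinsics" (4x4, takes a point from camera to world coordinates); the wrist camera has in their place "hand_eye" (4x4, takes a point from camera to tool coordinates, whose origin is the TCP and whose axes are the flange's). Camera axes: x right, y down, z forward; pixel columns grow to the right and rows downward; lengths in m; the calibration is good to about 2 mm. A picture is of the moment at which its call begins: read the wrist's pose just before it.
- ctrl.hand_in(): hands the job in; it is judged then, once.
The state is a dict: "time_s": time; "q": joint angles; "dq": joint speeds; "joint_efforts": joint torques, N m; "eef_pos": TCP position; "eef_rot": TCP orientation; "wrist_force": force on the tool from outside, world axes, zero at the start; "torque": the same for the moment, N m; "opening": opening from 0.0 (shut) to 1.0 (fully open); "grasp_force": force on a finger pad.
Only numpy, scipy, OpenCV 4.12 (cv2) and the standard library are available. Lean on these libraries where they do the work, as an engineer would, in place of code of your own. Each camera call takes 0.05 s, during which the arm holds its last target. There are 200 camera calls.

## Working session

There is one attempt and no reset: what is moved stays moved. The work goes in short steps, Python scripts to look and compute and a shell command to move; the robot and the scene stay as the last step left them, time stands still between calls to the robot, and variables do not carry over. Pictures are saved under pics/ and viewed, at most 10 in all, crops included, and the job is handed in when it is done.

```bash
mkdir -p pics; cat > h.py <<'E'
import numpy as np,cv2
from bench import status,camera,ctrl
from scipy.spatial.transform import Rotation as R
def T():
    s=status.get_obs();q=s["eef_rot"];M=np.eye(4);M[:3,:3]=R.from_quat([q[1],q[2],q[3],q[0]]).as_matrix();M[:3,3]=s["eef_pos"];return M
def shot(n,f):
    t=T();c=camera(n);c["E"]=c["extrinsics"] if "extrinsics" in c else t@c["hand_eye"]
    cv2.imwrite("pics/%s.png"%f,c["frame"])
    np.savez("pics/%s.npz"%f,**{k:np.array(v) for k,v in c.items()});return c
def world(c):
    h,w=c["depth"].shape;u,v=np.meshgrid(np.arange(w),np.arange(h))
    K=np.array([[float(c["fx"]),0,float(c["cx"])],[0,float(c["fy"]),float(c["cy"])],[0,0,1]])
    p=cv2.undistortPoints(np.stack([u,v],-1).reshape(-1,1,2).astype(float),K,np.array(c["dist"],float)).reshape(h,w,2)
    d=c["depth"][...,None];P=np.concatenate([p*d,d],-1)
    return P@c["E"][:3,:3].T+c["E"][:3,3]
E
python3 - <<'E'
from h import *
c=shot("top","top0");shot("side","side0")
print(T().round(3),status.get_obs()["time_s"])
E
```

```text
[[-0.912  0.41  -0.001  0.236]
 [ 0.41   0.912 -0.001  0.524]
 [ 0.    -0.002 -1.     0.23 ]
 [ 0.     0.     0.     1.   ]] 0.1
```

View pics/top0.png

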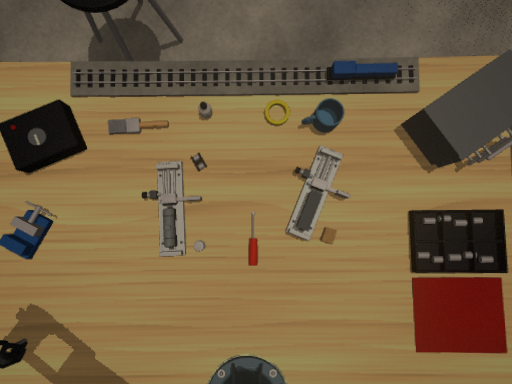

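The tank wagon's cradle is the left one (170,208), with its plate near (194,198), the jar at (199,245) and the bogie at (199,161). The box wagon's cradle is on the right.

```bash
python3 - <<'E'
from h import *
c=np.load("pics/top0.npz");W=world(c)
f=c["frame"][145:270,130:230]
cv2.imwrite("pics/crop.png",cv2.resize(f,None,fx=4.8,fy=4.8,interpolation=cv2.INTER_CUBIC))
for u,v in [(161,164),(183,164),(162,252),(184,252),(196,198),(200,198),(199,245),(199,161),(146,195)]: print(u,v,W[v,u].round(3))
Z=W[...,2]
sub=W[150:265,140:215];m=(sub[...,2]>.012)&(sub[...,2]<.03)
# bed rect
p=sub[m][:,:2]
mm=m.astype(np.uint8);n,l,st,ce=cv2.connectedComponentsWithStats(mm)
for i in range(1,n):
  if st[i,4]>15:
    q=sub[l==i][:,:2].astype(np.float32);print(st[i],cv2.minAreaRect(q))
E
```

```text
161 164 [0.642 0.236 0.022]
183 164 [0.644 0.177 0.001]
162 252 [0.397 0.224 0.053]
184 252 [0.395 0.17  0.022]
196 198 [0.542 0.132 0.06 ]
200 198 [0.543 0.123 0.047]
199 245 [0.414 0.127 0.037]
199 161 [0.65  0.129 0.019]
146 195 [0.553 0.273 0.041]
[ 50   3  17  18 122] ((0.6487220525741577, 0.13228702545166016), (0.046056319028139114, 0.027496544644236565), 28.52852439880371)
[ 29  11  14  37 335] ((0.5988331437110901, 0.19447395205497742), (0.10318796336650848, 0.03420284390449524), 2.612936496734619)
[17 12 10  3 25] ((0.6452163457870483, 0.2352900207042694), (0.006724682170897722, 0.024516453966498375), 1.515224814414978)
[ 17  20  10  24 183] ((0.5924272537231445, 0.2345210462808609), (0.027127746492624283, 0.0655326247215271), 89.4045639038086)
[ 18  51  28  54 704] ((0.46173161268234253, 0.2067151963710785), (0.14841724932193756, 0.07082337886095047), 2.8341481685638428)
```

View pics/crop.png

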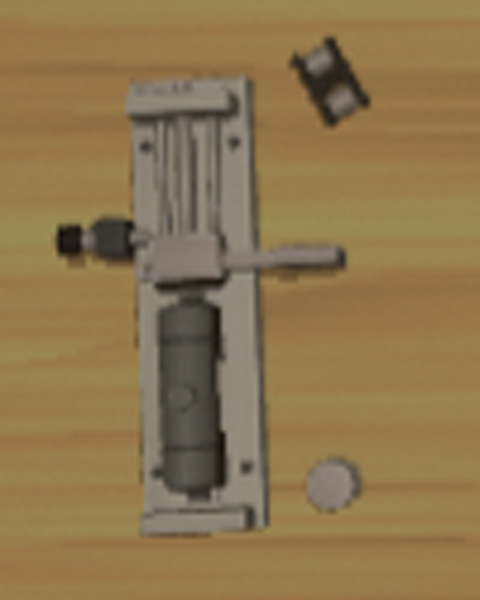

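```bash
python3 -m handwheel '[[[-1,-39.4,-24.6,0,0,0,-27],[-1,-39.4,-24.6,0,0,0,-27],[-1,-39.4,-24.6,0,0,0,-27],[-1,-39.4,-24.6,0,0,0,-27],[-1,-39.4,-24.6,0,0,0,-27],[-1,-39.4,-24.6,0,0,0,-27],[-1,-39.4,-24.6,0,0,0,-27],[-1,-39.4,-24.6,0,0,0,-27],[-1,-39.4,-24.6,0,0,0,-27],[-1,-39.4,-24.6,0,0,0,-27]]]'
python3 - <<'E'
from h import *
c=shot("wrist","w1");t=T();print(t.round(3));W=world(c)
m=(W[...,2]>.045)&(W[...,2]<.07)&(abs(W[...,0]-.54)<.03)&(abs(W[...,1]-.14)<.03)
q=W[m][:,:2].astype(np.float32);print(len(q),cv2.minAreaRect(q) if len(q)>4 else 0)
m=(W[...,2]>.016)&(W[...,2]<.026)&(abs(W[...,1]-.2)<.06);m[:]=m&(W[...,0]<.7)
q=W[m];e=[]
for a in np.arange(.4,.66,.01):
  s=q[abs(q[:,0]-a)<.003]
  if len(s)>5:e.append((a,np.percentile(s[:,1],1)))
print(np.round(e,4).tolist())
E
```

```text
time_s: 1.35
eef_pos: [0.4937, 0.1387, 0.2308]
eef_rot: [-0.001, -0.024, 1.0, 0.0]
wrist_force: [0.5, 0.8, 0.6]
opening: 0.002
grasp_force: 0.0
[[-0.999 -0.049 -0.001  0.494]
 [-0.049  0.999  0.     0.139]
 [ 0.001  0.    -1.     0.231]
 [ 0.     0.     0.     1.   ]]
303 ((0.5428541302680969, 0.13983716070652008), (0.009366963058710098, 0.03564848750829697), 2.127793073654175)
[[0.4, 0.1692], [0.41, 0.1699], [0.42, 0.1697], [0.43, 0.1701], [0.44, 0.1709], [0.45, 0.1716], [0.46, 0.1713], [0.47, 0.1719], [0.48, 0.1726], [0.49, 0.1733], [0.5, 0.173], [0.51, 0.1737], [0.52, 0.1743], [0.53, 0.1749], [0.54, 0.1411], [0.56, 0.1759], [0.57, 0.1767], [0.58, 0.1776], [0.59, 0.177], [0.6, 0.1817], [0.61, 0.184], [0.62, 0.1862], [0.63, 0.1881]]
```

View pics/w1.png

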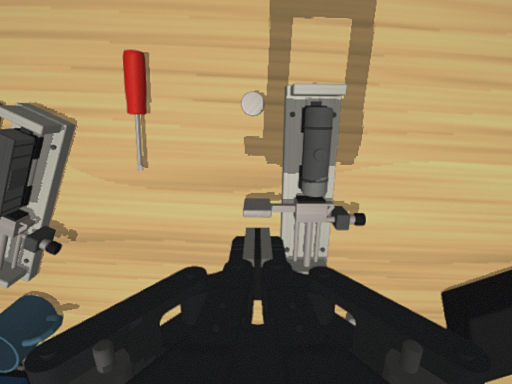

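The plate face is at about (0.538, 0.140), with yaw about 2.4°. The fingers are shut and aligned at (258,245) in the image, with the plate at (257,207). Next I lower in front of the plate and push.

```bash
python3 -m handwheel '[[[-1,0,0,6,0,0,0],[-1,0,0,12,0,0,0],[-1,0,0,17,0,0,0],[-1,0,0,20.5,0,0,0],[-1,0,0,20.5,0,0,0],[-1,-1.5,0,20.5,0,0,0],[-1,-2.5,0,20.5,0,0,0],[-1,-3,0,20.5,0,0,0],[-1,-3.5,0,20.5,0,0,0],[-1,-4,0,20.5,0,0,0]]]'
```

```text
time_s: 2.65
eef_pos: [0.5334, 0.1402, 0.0262]
eef_rot: [-0.001, -0.024, 1.0, -0.0]
wrist_force: [-7.7, -1.7, 5.5]
opening: -0.004
grasp_force: 3.8
```

```bash
python3 -m handwheel '[[[-1,-0.8,0,0,0,0,0],[-1,-1.6,0,0,0,0,0],[-1,-2.4,0,0,0,0,0],[-1,-3.2,0,0,0,0,0],[-1,-3.8,0,0,0,0,0],[-1,-4.1,0,0,0,0,0],[-1,-4.3,0,0,0,0,0],[-1,-4.4,0,0,0,0,0],[-1,-4.4,0,0,0,0,0]]]'
python3 -m handwheel '[[[-1,-0.15,0,0,0,0,0],[-1,-0.3,0,0,0,0,0],[-1,-0.3,0,0,0,0,0]]]'
python3 - <<'E'
from h import *
c=shot("wrist","w2");W=world(c);print(T()[:3,3])
m=(W[...,2]>.05)&(W[...,2]<.068)&(abs(W[...,0]-.59)<.04)&(abs(W[...,1]-.2)<.12)
print(W[m].min(0),W[m].max(0))
E
```

```text
time_s: 3.78
eef_pos: [0.576, 0.1422, 0.0258]
eef_rot: [-0.003, -0.024, 1.0, -0.0]
wrist_force: [-9.3, -0.9, 6.1]
opening: 0.0
grasp_force: 4.7
time_s: 4.15
eef_pos: [0.5789, 0.1423, 0.0257]
eef_rot: [-0.003, -0.024, 1.0, -0.0]
wrist_force: [-10.0, -2.5, 6.5]
opening: 0.001
grasp_force: 4.9
[0.57887416 0.14231335 0.0257174 ]
[0.56578323 0.12224538 0.05000109] [0.60518329 0.23115546 0.06799932]
```

View pics/w2.png

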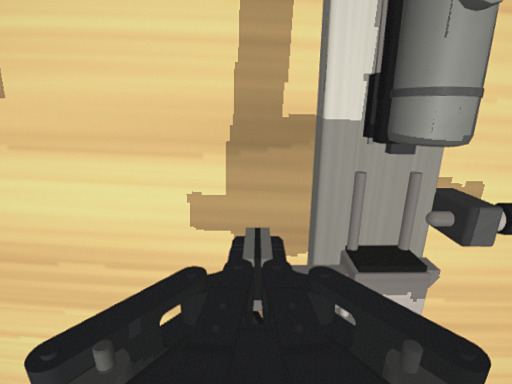

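The jaw is pushed well back (black face at (390,260)) and the wagon is undisturbed. I'll creep on until the force rises at the end stop.

```bash
python3 -m handwheel '[[[-1,-0.15,0,0,0,0,0],[-1,-0.3,0,0,0,0,0],[-1,-0.3,0,0,0,0,0]]]'
python3 -m handwheel '[[[-1,-0.1,0,0,0,0,0],[-1,-0.2,0,0,0,0,0],[-1,-0.2,0,0,0,0,0]]]'
```

```text
time_s: 4.58
eef_pos: [0.5818, 0.1424, 0.0257]
eef_rot: [-0.003, -0.024, 1.0, -0.0]
wrist_force: [-9.6, -1.1, 6.9]
opening: 0.0
grasp_force: 5.1
time_s: 4.95
eef_pos: [0.5825, 0.1425, 0.0256]
eef_rot: [-0.004, -0.024, 1.0, -0.0]
wrist_force: [-15.4, -2.6, 10.7]
opening: -0.002
grasp_force: 7.5
```

The end stop is reached: the force jumped and motion stopped. Now I let go.

```bash
python3 -m handwheel '[[[-1,1.5,0,0,0,0,0],[-1,3.5,0,0,0,0,0],[-1,5.5,0,0,0,0,0],[-1,7.5,0,0,0,0,0],[-1,8.5,0,0,0,0,0],[-1,8.5,0,0,0,0,0],[-1,8.5,0,-6,0,0,0],[-1,8.5,0,-12,0,0,0],[-1,8.5,0,-18,0,0,0],[-1,8.5,0,-20,0,0,0]]]'
python3 -m handwheel '[[[-1,0,0,0,0,0,0],[-1,0,0,0,0,0,0]]]'
python3 - <<'E'
from h import *
c=shot("wrist","w3");shot("top","top3");W=world(c);print(T()[:3,3],status.get_obs()["wrist_force"])
m=(W[...,2]>.045)&(W[...,2]<.07)&(abs(W[...,0]-.56)<.05)&(abs(W[...,1]-.14)<.025)
q=W[m][:,:2].astype(np.float32);print(len(q),cv2.minAreaRect(q) if len(q)>4 else 0)
a=cv2.imread("pics/top0.png")[90:275,90:370];b=cv2.imread("pics/top3.png")[90:275,90:370]
cv2.imwrite("pics/cmp.png",cv2.resize(np.vstack([a,b]),None,fx=1.6,fy=1.6))
E
```

```text
time_s: 6.2
eef_pos: [0.5046, 0.1388, 0.2317]
eef_rot: [0.005, -0.024, 1.0, 0.0]
wrist_force: [-0.4, -0.3, -0.5]
opening: -0.003
grasp_force: 0.0
time_s: 6.45
eef_pos: [0.5009, 0.1386, 0.2249]
eef_rot: [-0.001, -0.024, 1.0, -0.0]
wrist_force: [-0.8, 0.2, 0.3]
opening: 0.001
grasp_force: 0.0
[0.50042318 0.13862773 0.22434482] [-1.0615367  -0.21347001 -0.10216163]
167 ((0.5700140595436096, 0.1408725082874298), (0.00880360696464777, 0.035647276788949966), 3.064676523208618)
```

View pics/w3.png

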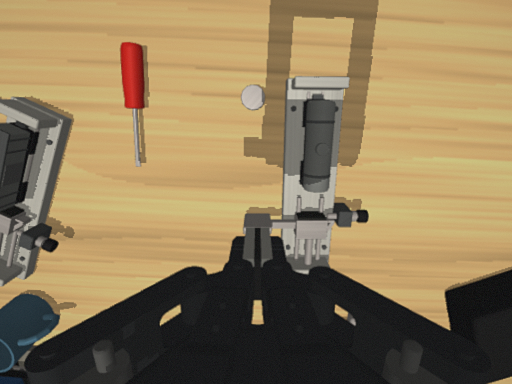

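View pics/cmp.png

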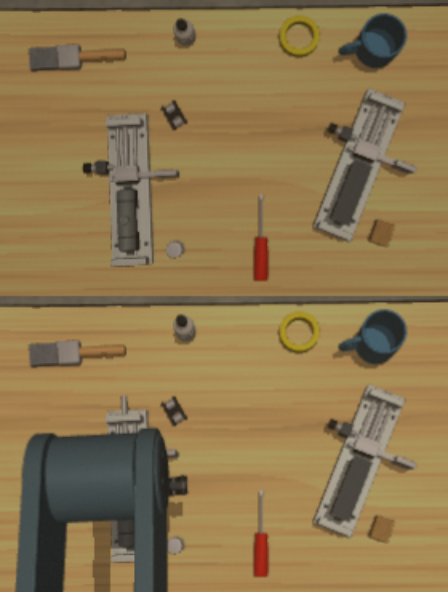

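The plate now rests 27 mm back from closed, which matches latched. In the pictures the wagon at (318,145) and everything else in view are unmoved, and the arm is clear.

```bash
python3 -c "from bench import ctrl;print(ctrl.hand_in())"
```

```text
the job is handed in; nothing more can be done
None
```

The tank wagon's jaw was pushed back to its end stop and let go, and it now rests latched on the stop pin about 27 mm open; nothing else appeared moved in the pictures, and the job is handed in.

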